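# Clamp a drawer runner and hold its sprung rail out on the mark

## Robot

A 7-joint arm with a two-finger parallel gripper is mounted at the origin on the work surface. World frame = base frame: x ahead of the robot, y to its left, z up, the work surface at z = 0. Lengths are in mm, angles in rad, forces in N, time in s.
With the tool pointing down it reaches from about 425 to 800 mm from the base axis. Payload 8.3 kg.
Tool frame: the origin (TCP) lies on the front face of the gripper's body, between the roots of the fingers; the fingertips stand 73 mm ahead of it and the grasp point (between the pads) lies 54 mm ahead of it; x points along the fingers, y is the direction in which the jaws open and shut, and the axes are right-handed (so a half turn about x gives the same grasp; the last joint's range is limited). The gripper opens to 85 mm and grips with 20 to 120 N. Pads are 22 mm wide; open, the fingers measure 114 mm over their backs; the gripper's body (76 mm by 85 mm) begins 54 mm behind the grasp point. The pads swing forward as they close: fully open they stand 13 mm farther back than shut.
Start: joints at [-1.35, 0.383, 0.016, 1.37, -0.006, 1.388, -0.046], TCP at [174.957, 599.999, 303.879] pointing down, gripper open.
Joint ranges: [-2.95, 2.95], [-0.25, 2.06], [-1.52, 1.56], [0.18, 2.33], [-1.44, 4.58], [0.02, 2.06], [-3.01, 3.01]. Speed limits (rad/s): [2.39, 2.39, 3.01, 3.01, 3.14, 3.14, 3.14].

## Interface

Orientations are given as a unit quaternion [x, y, z, w].
In Python, from bench import r gives the robot as it stands. The module is installed in compiled form; this text tells all that it offers.
- The arm moves only by the tool send_rows, never from a script. Its argument "rows" is a list of rows, each an object with "slide": the shift along the world's x, y, z in cm, a list of three; "turn": the turn, a rotation vector about the world's x, y, z in rad, a list of three. A call has exactly 5 rows; each row is the pose to reach, as a shift and turn from the pose commanded when the call began; what a row does not reach only later rows make up. A row lasts 1/10 s, in which the tool goes at most 50 mm and 8.59 degrees, less where a joint would pass 70% of its speed; a pose out of reach is approached as far as the arm can. A call with a gripper value outside its range is refused whole. "hand" is the opening in per cent of the stroke, from 0 (shut) to 100 (fully open), set as the call begins (left out, the last holds). The fingers move at their own pace and stop on an object; the grip force is fixed at half the most. Time passes only in rows, so rows that repeat a pose let the fingers close, or fill a call up. It gives the time, the measured TCP pose, the force and the opening at its end, in the units of the state.
- r.get_state(): the state, without advancing time (a new reading comes with each control period).
- r.grab_frame(name): name is "scene" or "top" or "wrist"; returns the picture (420x560x3 uint8, red, green, blue); there is no depth.
- r.camera_params(name): a dict with "mtx" (3x3 intrinsics, pixels), "world_to_cam" (4x4, takes a point from world to camera coordinates). Camera axes: x right, y up, looking along -z (the intrinsics and any distortion apply to the point x, -y, -z); pixel columns grow to the right and rows downward; lengths in mm; the calibration is good to about 2 mm. The wrist camera is an equidistant fisheye: a pixel r from the principal point sees the ray r / f radians off the axis. A picture is of the moment at which its call begins: read the wrist's pose just before it. camera_params takes no time and is no camera call; for the wrist camera it gives the pose at the moment of the call.
- r.finish_job(): hands the job in, once; it reports no verdict.
The state is a dict: "time": time; "joints": joint angles; "qd": joint speeds; "tau": joint torques, N m; "position": TCP position; "ee_rot": TCP orientation; "ft_force": force on the tool from outside, world axes, zero at the start; "wrist_torque": the same for the moment, N m; "gripper_width": opening from 0.0 (shut) to 1.0 (fully open).
Only numpy, scipy, OpenCV 4.12 (cv2) and the standard library are available. Lean on these libraries where they do the work, as an engineer would, in place of code of your own. Each camera call takes 0.05 s, during which the arm holds its last target. There are 200 camera calls.

## Task

The drawer runner on this side panel lies under a loose clamp with one screw only started in its slot. First wind the clamp's hand knob clockwise, seen from above, until its pad is down tight on the runner, so that the runner cannot creep; then take the bent-up lug on the sprung inner rail and draw the rail out until the lug's front face is level with the near edge of the masking tape, where the screw head shows through the rail's round window. Finish there, still holding the lug against the spring so that I can drive the screw, and leave the things lying on the panel alone.

Things in the scene. Friction and masses are not known exactly. Their poses are not given: they have to be found in the camera images.
- panel: white melamine cabinet side panel 400 x 600 x 18 mm lying level on 25 mm battens, top face 43 mm above the floor (z = 0); fixed. Origin on the floor under the runner's centre line; x runs along the runner in the direction in which its rail draws out, z up. It covers x -215 to +185, y -535 to +65 mm in this frame
- runner: steel ball-bearing drawer runner 370 x 45 x 12.5 mm, lying flat on the panel; its outer channel keeps its place (top 55.5 mm above the floor). Origin on the panel's surface on its centre line, axes as the panel's; it covers x -200 to +170, y -22.5 to +22.5 mm. Its sprung inner rail, 30 mm wide, lies in it
- lug (a point): steel lug bent up from the inner rail: plate 30 mm wide (y) x 2.5 mm thick x 32 mm high, with two side cheeks 26 mm high, flush with its edges, reaching 17 mm back from its front face. The point is at the foot of the front face, mid-width, 53.5 mm above the floor; x = draw-out direction, z up. Pinch it from above across its 30 mm, about 9 mm behind the front face; the runner's lips stand 2 mm above its foot
- rail (a joint): how far the inner rail (with the lug) is drawn out along the runner's x, m: 0 = shut, where its spring keeps it at the start; at most 0.12. The spring pulls back with 4.5 N when shut plus 0.9 N per 10 mm drawn (about 8 N on the mark), and a little friction; let go, the rail shuts by itself
- window (a point): centre of the inner rail's round window, 16 mm across, on the rail's top, on the centre line 110 mm behind the lug's front face; moves with the rail
- tape: the mark: beige masking tape 24 mm wide stuck flat across the panel on both sides of the runner, ahead of the lug; fixed. Origin on the runner's centre line at its near edge (the one facing the lug), 43 mm above the floor; x = draw-out direction. The edge starts 30 to 52 mm ahead of the lug's face. The screw (head 8 mm across) sits 110 mm behind this edge, under the rail
- clamp_knob (a joint): turn of the clamp's hand knob, rad: grows clockwise seen from above, which winds spindle, pad and knob down 6 mm per turn; 6.0 = pad hard down on the runner, where it stops dead. Starts 1.8 to 3.8 rad short of that, stays where it is left; needs about 0.06 N m
- knob_mid (a point): middle of the clamp's black round ribbed hand knob, 40 mm across, 28 mm high, axis vertical; the point is on the axis at half its height, 135 mm (tight) to 139 mm above the floor. The dark C-clamp's 18 mm wide arm runs below it towards the panel's edge on the robot's side; arm and boss top out 109 mm above the floor, 12 mm or more below the knob, so the room round the knob is free
- tray: bystander: grey plastic parts tray 170 x 110 x 32 mm with its hinged lid open (about 135 mm above the panel), holding six dowels; origin at the centre of its underside
- hex_key: bystander: L-shaped steel hex key, 90 x 32 mm, 6 mm thick; origin about mid-length at its underside
- cam_lock: bystander: round zinc cam lock 15 mm across, 12.5 mm high; origin at the centre of its underside
- screwdriver: bystander: red-handled screwdriver 184 mm long, 29 mm thick, with a steel collar clip; origin at the handle's front end at its underside, blade along +x

How it is judged (in metres and radians):
On the way, in this order (a step that is already met when the one before it is completed fails the run):
1. the clamp knob is wound down until the pad stops on the runner (value of joint clamp_knob above 5.75 rad), for 0.2 s.
2. the fingers hold the rail by its lug with the lug's front face at the tape's near edge (x of lug in the frame of tape between -0.004 and 0.004 m and contact force between the fingers and rail above 3 N and value of joint clamp_knob above 5.75 rad), for 0.5 s.
At the end, for the whole second after the job is handed in: Clamp knob within 0.25 rad of its stop; lug's front face within 4 mm of the tape's near edge, at rest and held there by the fingers (over 3 N on the lug) through the last second; tray, hex key, cam lock and screwdriver within 20 mm of where they lay (all of step 2 and velocity of joint rail between -0.01 and 0.01 m/s and distance of each of tray, hex_key, cam_lock, screwdriver from where it was at the start of the episode below 0.02 m); the arm keeps its last pose, push and grip.
It fails at once if the rail is drawn out (more than 8 mm) while the clamp is still loose (value of joint rail above 0.008 m and not (value of joint clamp_knob above 5.75 rad)).
It fails at once if the tray is knocked out of its place (more than 20 mm) (distance of tray from where it was at the start of the episode above 0.02 m).
It fails at once if the hex key is knocked out of its place (more than 20 mm) (distance of hex_key from where it was at the start of the episode above 0.02 m).
It fails at once if the cam lock is knocked out of its place (more than 20 mm) (distance of cam_lock from where it was at the start of the episode above 0.02 m).
It fails at once if the screwdriver is knocked out of its place (more than 20 mm) (distance of screwdriver from where it was at the start of the episode above 0.02 m).
It also fails if it takes over 50 s, if anything falls off the work surface, if the arm or the gripper's body presses on something with over 40 N, if the wrist force passes 120 N, or if a joint passes its speed limit or range.

## Working session

There is one attempt and no reset: what is moved stays moved. The work goes in short steps, Python scripts to look and compute and a tool call to move; the robot and the scene stay as the last step left them, time stands still between calls to the robot, and variables do not carry over. Pictures are saved under pics/ and viewed, about 8 in all and at most 12, crops included, and the job is handed in when it is done.

Besides the shell and the picture viewer there is one more tool, called after "Emit:" in YAML: its name, and indented under it one key for each argument. send_rows: Moves the arm, as the interface text tells. Its arguments: {"type":"object","properties":{"rows":{"type":"array"},"hand":{"type":"number"}},"required":["rows"]}

```bash
mkdir -p pics
python3 - <<'E'
from bench import r
import cv2,numpy as np
s=r.get_state();print({k:np.round(v,3).tolist() for k,v in s.items()})
for n in("scene","top"):
    f=r.grab_frame(n);cv2.imwrite(f"pics/{n}0.png",f[:,:,::-1])
    p=r.camera_params(n);print(n,np.round(p["mtx"],1).tolist(),np.round(p["world_to_cam"],3).tolist(),p.keys())
E
```

```text
{'time': 0.0, 'joints': [-1.35, 0.384, 0.016, 1.371, -0.006, 1.388, -0.047], 'qd': [0.0, 0.001, 0.001, 0.0, 0.001, -0.0, 0.002], 'tau': [0.001, -62.76, 0.844, -37.183, 0.016, 0.014, -0.0], 'position': [174.853, 599.666, 302.856], 'ee_rot': [0.099, 0.7, -0.101, 0.7], 'ft_force': [0.358, -0.295, -0.344], 'wrist_torque': [-0.041, 0.059, -0.028], 'gripper_width': 0.996}
scene [[434.5, 0.0, 275.9], [0.0, 434.5, 211.9], [0.0, 0.0, 1.0]] [[0.106, 0.994, 0.011, -76.199], [-0.663, 0.063, 0.746, 328.564], [0.741, -0.087, 0.666, -1237.006], [0.0, 0.0, 0.0, 1.0]] dict_keys(['mtx', 'world_to_cam'])
top [[456.5, 0.0, 287.0], [0.0, 456.5, 211.4], [0.0, 0.0, 1.0]] [[-0.029, -0.999, -0.024, 38.416], [0.987, -0.032, 0.159, -634.195], [-0.16, -0.019, 0.987, -809.854], [0.0, 0.0, 0.0, 1.0]] dict_keys(['mtx', 'world_to_cam'])
```

View pics/scene0.png

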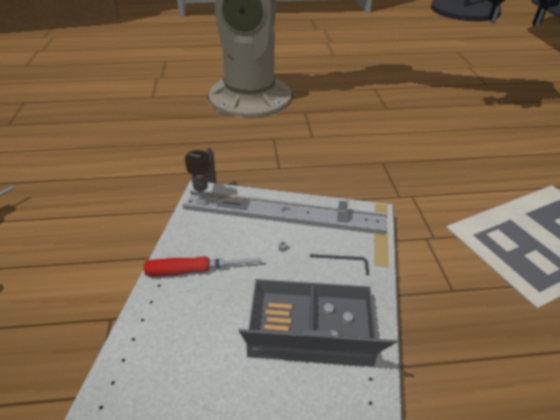

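View pics/top0.png

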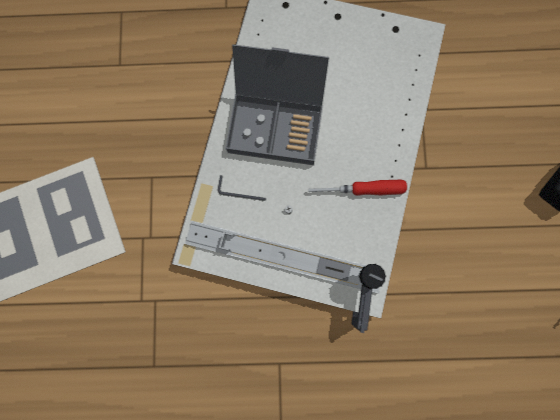

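The scene view shows the knob at about (200,162), the lug at (344,211) and the tape at (381,235). In the top view the knob is at about (373,276), the lug at (226,243), and the tape on the left at (200,205) and (187,256). The rail draws out to image left, which is about world +y.

```bash
cat > h.py <<'E'
import numpy as np,cv2
from bench import r
def ray(n,uv,P=None):
    p=P or r.camera_params(n);K=p["mtx"];T=np.array(p["world_to_cam"])
    x=(uv[0]-K[0][2])/K[0][0];y=(uv[1]-K[1][2])/K[1][1]
    if n=="wrist":
        t=np.hypot(x,y);s=np.sin(t)/t if t>1e-9 else 1;d=np.array([x*s,-y*s,-np.cos(t)])
    else: d=np.array([x,-y,-1])
    R=T[:3,:3];return -R.T@T[:3,3],R.T@d
def at(n,uv,z,P=None):
    c,d=ray(n,uv,P);return c+d*(z-c[2])/d[2]
def proj(n,X,P=None):
    p=P or r.camera_params(n);K=np.array(p["mtx"]);T=np.array(p["world_to_cam"])
    q=T[:3,:3]@np.asarray(X,float)+T[:3,3];v=np.array([q[0],-q[1],-q[2]])
    if n=="wrist":
        t=np.arctan2(np.hypot(v[0],v[1]),v[2]);h=np.hypot(v[0],v[1]);v=np.array([v[0]/h*t,v[1]/h*t,1])
    else:v=v/v[2]
    return (K@v)[:2]
E
python3 - <<'E'
import cv2
f=cv2.imread("pics/top0.png")
a=cv2.resize(f[170:340,165:400],None,fx=3.4,fy=3.4,interpolation=cv2.INTER_CUBIC)
cv2.imwrite("pics/topc.png",a);print(a.shape)
E
```

```text
(578, 799, 3)
```

View pics/topc.png

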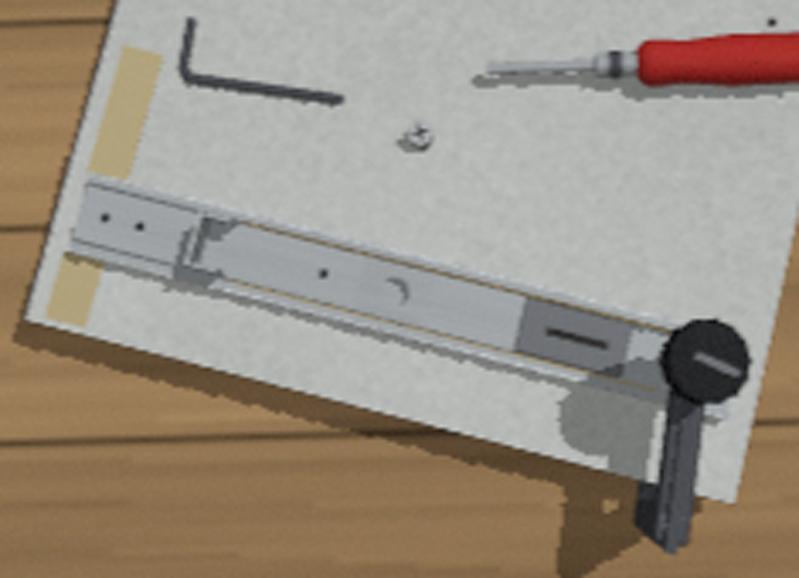

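The crop shows the knob centre at crop (706,362). The near panel corners are at (25,320) and (737,503). The tape's near edge runs (162,57)-(128,178) and (103,265)-(85,325), and the lug is at about (195,245).

Run:
```python
from h import *
c=lambda u,v:(165+u/3.4,170+v/3.4)
A=at("top",c(25,320),43);B=at("top",c(737,503),43)
ex=(A-B)/np.linalg.norm(A-B);ey=np.array([-ex[1],ex[0],0])
print("corners",A,B,np.linalg.norm(A-B),"ex",ex,"yaw",np.arctan2(ex[1],ex[0]))
O=A-185*ex-65*ey;print("O",O,O.round(0))
def loc(X):return np.array([(X-O)@ex,(X-O)@ey])
for n,u,v,z in[("knobtop",706,362,151.5),("tape",162,57,43),("tape",128,178,43),("tape",103,265,43),("tape",85,325,43),("runL",88,180,55.5),("runL2",70,245,55.5),("luga",207,222,79),("lugb",190,268,79),("lugfoot1",187,262,85),("window",398,290,54)]:
    X=at("top",c(u,v),z);print(n,X.round(1),loc(X).round(1))
print("knob scene",at("scene",(200,158),151).round(1))
```

```text
corners [542.97476394 237.81072474  43.        ] [ 433.68727417 -148.1804528    43.        ] 401.16448566723165 ex [0.27242564 0.96217684 0.        ] yaw 1.294883204981356
O [555.11751612  42.10034288  43.        ] [555.  42.  43.]
knobtop [ 507.6 -118.4  151.5] [-167.4    2. ]
tape [689.2 161.3  43. ] [151.3 -96.5]
tape [620.5 180.7  43. ] [151.1 -25.1]
tape [572.1 194.6  43. ] [151.3  25.2]
tape [539.2 204.4  43. ] [151.9  59.5]
runL [618.3 200.3  55.5] [169.4 -17.7]
runL2 [582.6 210.   55.5] [169.   19.3]
luga [590.2 130.8  79. ] [94.9 -9.6]
lugb [565.9 140.   79. ] [97.2 16.3]
lugfoot1 [568.7 140.6  85. ] [98.5 13.8]
window [552.6  30.6  54. ] [-11.8  -0.7]
knob scene [ 515.1 -111.   151. ]
```

Emit:
send_rows:
  rows:
    - {"slide":[3.3,-3.6,0],"turn":[0,0,0]}
    - {"slide":[6.6,-7.2,0],"turn":[0,0,0]}
    - {"slide":[9.9,-10.8,0],"turn":[0,0,0]}
    - {"slide":[13.2,-14.4,0],"turn":[0,0,0]}
    - {"slide":[16.5,-18,0],"turn":[0,0,0]}
  hand: 100

```text
time: 0.6
position: [340.9, 418.2, 303.6]
ee_rot: [0.1, 0.7, -0.1, 0.7]
ft_force: [0.6, 0.5, 0.3]
gripper_width: 1.0
```

Emit:
send_rows:
  rows:
    - {"slide":[2.6,-4,0],"turn":[0,0,0]}
    - {"slide":[5.2,-8,0],"turn":[0,0,0]}
    - {"slide":[7.8,-12,0],"turn":[0,0,0]}
    - {"slide":[10.4,-16,0],"turn":[0,0,0]}
    - {"slide":[13,-20.5,0],"turn":[0,0,0]}

```text
time: 1.1
position: [469.5, 215.2, 303.7]
ee_rot: [0.1, 0.7, -0.1, 0.7]
ft_force: [1.6, 0.9, -0.9]
gripper_width: 1.003
```

Emit:
send_rows:
  rows:
    - {"slide":[0.8,-4.7,0],"turn":[0,0,0]}
    - {"slide":[1.6,-9.4,0],"turn":[0,0,0]}
    - {"slide":[2.4,-14.1,0],"turn":[0,0,0]}
    - {"slide":[3.2,-18.8,0],"turn":[0,0,0]}
    - {"slide":[3.8,-23.5,0],"turn":[0,0,0]}

```text
time: 1.6
position: [506.8, -20.2, 303.7]
ee_rot: [0.1, 0.7, -0.1, 0.7]
ft_force: [1.3, -0.6, -0.2]
gripper_width: 0.998
```

Emit:
send_rows:
  rows:
    - {"slide":[0,-4.0,-1],"turn":[0,0,0]}
    - {"slide":[0,-8,-2],"turn":[0,0,0]}
    - {"slide":[0,-9.8,-4],"turn":[0,0,0]}
    - {"slide":[0,-9.8,-5],"turn":[0,0,0]}
    - {"slide":[0,-9.8,-5],"turn":[0,0,0]}

```text
time: 2.1
position: [506.1, -115.8, 252.1]
ee_rot: [0.1, 0.701, -0.1, 0.699]
ft_force: [-0.3, 1.2, 0.2]
gripper_width: 1.003
```

Run:
```python
from h import *
s=r.get_state();print(s["time"],s["position"],np.round(s["joints"],3),np.round(s["ee_rot"],3))
P=r.camera_params("wrist");f=r.grab_frame("wrist")
print(np.round(P["mtx"],1).tolist(),[proj("wrist",(507.6,-118.4,z),P).round(1).tolist() for z in(151,137)])
cv2.imwrite("pics/w1.png",cv2.resize(f[:,:,::-1],None,fx=1.42,fy=1.42))
```

```text
2.1 [ 506.07106295 -115.82890724  252.14231013] [-0.342  0.206  0.583  1.756 -0.12   1.219  1.56 ] [ 0.1    0.701 -0.1    0.699]
[[325.2, 0.0, 276.9], [0.0, 325.2, 206.9], [0.0, 0.0, 1.0]] [[274.8, 250.0], [275.0, 240.3]]
```

View pics/w1.png

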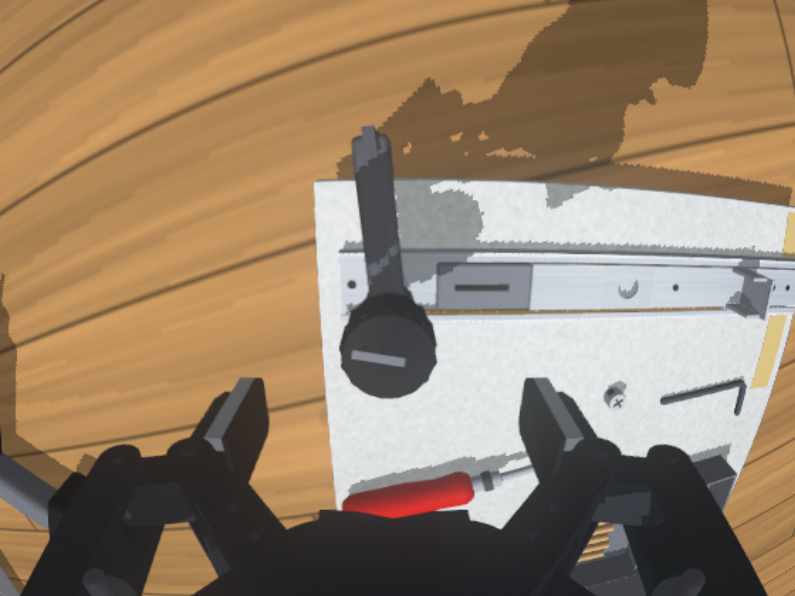

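The wrist view shows the knob top at (388,352), which is (273,248) at original scale, against a predicted (275,250). The position agrees to within millimetres. J7 has about 4.5 rad left for clockwise winding.

Run:
```python
from h import *
for z in(149,153):print(at("wrist",(388/1.42,352/1.42),z).round(1))
```

```text
[ 508.3 -118.6  149. ]
[ 506.5 -118.   153. ]
```

Emit:
send_rows:
  rows:
    - {"slide":[0.14,-0.25,-1.5],"turn":[0,0,0]}
    - {"slide":[0.14,-0.25,-3],"turn":[0,0,0]}
    - {"slide":[0.14,-0.25,-4.5],"turn":[0,0,0]}
    - {"slide":[0.14,-0.25,-5.7],"turn":[0,0,0]}
    - {"slide":[0.14,-0.25,-5.7],"turn":[0,0,0]}

```text
time: 2.65
position: [508.0, -117.3, 195.8]
ee_rot: [0.099, 0.701, -0.099, 0.699]
ft_force: [0.1, 1.5, -0.2]
gripper_width: 1.001
```

Emit:
send_rows:
  rows:
    - {"slide":[0,0,0],"turn":[0,0,0]}
    - {"slide":[0,0,0],"turn":[0,0,0]}
    - {"slide":[0,0,0],"turn":[0,0,0]}
    - {"slide":[0,0,0],"turn":[0,0,0]}
    - {"slide":[0,0,0],"turn":[0,0,0]}
  hand: 0

```text
time: 3.15
position: [508.8, -119.1, 197.9]
ee_rot: [0.1, 0.699, -0.1, 0.7]
ft_force: [-1.1, -0.2, 4.9]
gripper_width: 0.449
```

Emit:
send_rows:
  rows:
    - {"slide":[0,0,0],"turn":[0,0,0]}
    - {"slide":[0,0,0],"turn":[0,0,0]}
    - {"slide":[0,0,0],"turn":[0,0,0]}
    - {"slide":[0,0,0],"turn":[0,0,0]}
    - {"slide":[0,0,0],"turn":[0,0,0]}

```text
time: 3.65
position: [508.7, -119.1, 197.9]
ee_rot: [0.1, 0.699, -0.1, 0.7]
ft_force: [-1.0, 0.9, 6.3]
gripper_width: 0.445
```

The knob is gripped, and the opening of about 38 mm agrees with its size. Next I wind clockwise.

Emit:
send_rows:
  rows:
    - {"slide":[0,0,-0.01],"turn":[0,0,-0.14]}
    - {"slide":[0,0,-0.03],"turn":[0,0,-0.28]}
    - {"slide":[0,0,-0.04],"turn":[0,0,-0.42]}
    - {"slide":[0,0,-0.05],"turn":[0,0,-0.56]}
    - {"slide":[0,0,-0.07],"turn":[0,0,-0.7]}

```text
time: 4.15
position: [508.8, -119.1, 197.3]
ee_rot: [0.336, 0.622, -0.336, 0.623]
ft_force: [-3.0, -0.2, 6.4]
gripper_width: 0.448
```

```bash
cat > st.py <<'E'
from h import *
from scipy.spatial.transform import Rotation as R
s=r.get_state();y=R.from_quat(s["ee_rot"]).as_matrix()[:,1]
print(s["time"],s["position"].round(1) if hasattr(s["position"],"round") else s["position"],"j",np.round(s["joints"],2),"yaw",round(np.arctan2(y[1],y[0]),3),"F",np.round(s["ft_force"],1),"M",np.round(s["wrist_torque"],2),s["gripper_width"])
E
python3 st.py
```

```text
4.15 [ 508.8 -119.1  197.3] j [-0.41  0.29  0.69  1.82 -0.2   1.1   0.93] yaw 0.581 F [-3.  -0.2  6.4] M [-0.03  0.48  0.09] 0.4478948828720474
```

Emit:
send_rows:
  rows:
    - {"slide":[0,0,-0.01],"turn":[0,0,-0.14]}
    - {"slide":[0,0,-0.03],"turn":[0,0,-0.28]}
    - {"slide":[0,0,-0.04],"turn":[0,0,-0.42]}
    - {"slide":[0,0,-0.05],"turn":[0,0,-0.56]}
    - {"slide":[0,0,-0.07],"turn":[0,0,-0.7]}

```text
time: 4.65
position: [508.8, -119.1, 196.6]
ee_rot: [0.529, 0.469, -0.528, 0.47]
ft_force: [-2.1, 0.2, 6.2]
gripper_width: 0.451
```

Emit:
send_rows:
  rows:
    - {"slide":[0,0,-0.01],"turn":[0,0,-0.1]}
    - {"slide":[0,0,-0.02],"turn":[0,0,-0.2]}
    - {"slide":[0,0,-0.03],"turn":[0,0,-0.3]}
    - {"slide":[0,0,-0.04],"turn":[0,0,-0.4]}
    - {"slide":[0,0,-0.05],"turn":[0,0,-0.5]}

```text
time: 5.15
position: [508.8, -119.1, 196.1]
ee_rot: [0.629, 0.324, -0.628, 0.325]
ft_force: [-2.2, -0.1, 6.8]
gripper_width: 0.449
```

```bash
python3 st.py
```

```text
5.15 [ 508.8 -119.1  196.1] j [-0.59  0.34  0.92  1.83 -0.3   1.12 -0.18] yaw -0.617 F [-2.2 -0.1  6.8] M [-0.01  0.49  0.1 ] 0.44922156345682696
```

Emit:
send_rows:
  rows:
    - {"slide":[0,0,-0.01],"turn":[0,0,-0.1]}
    - {"slide":[0,0,-0.02],"turn":[0,0,-0.2]}
    - {"slide":[0,0,-0.03],"turn":[0,0,-0.3]}
    - {"slide":[0,0,-0.04],"turn":[0,0,-0.4]}
    - {"slide":[0,0,-0.04],"turn":[0,0,-0.4]}

```text
time: 5.65
position: [508.8, -119.2, 195.7]
ee_rot: [0.681, 0.193, -0.68, 0.193]
ft_force: [-2.4, -0.3, 8.3]
gripper_width: 0.452
```

```bash
python3 st.py
```

```text
5.65 [ 508.8 -119.2  195.7] j [-0.65  0.37  1.01  1.83 -0.35  1.13 -0.54] yaw -1.017 F [-2.4 -0.3  8.3] M [ 0.01  0.52 -0.11] 0.4517184338069486
```

Emit:
send_rows:
  rows:
    - {"slide":[0,0,-0.01],"turn":[0,0,-0.1]}
    - {"slide":[0,0,-0.02],"turn":[0,0,-0.2]}
    - {"slide":[0,0,-0.03],"turn":[0,0,-0.3]}
    - {"slide":[0,0,-0.04],"turn":[0,0,-0.4]}
    - {"slide":[0,0,-0.04],"turn":[0,0,-0.4]}

```text
time: 6.15
position: [510.1, -118.8, 195.5]
ee_rot: [0.706, 0.055, -0.704, 0.056]
ft_force: [4.6, -1.0, 5.8]
gripper_width: 0.448
```

```bash
python3 st.py
```

```text
6.15 [ 510.1 -118.8  195.5] j [-0.71  0.41  1.1   1.83 -0.41  1.14 -0.88] yaw -1.412 F [ 4.6 -1.   5.8] M [-0.18 -1.04  1.01] 0.44837421093520596
```

Emit:
send_rows:
  rows:
    - {"slide":[0,0,0],"turn":[0,0,-0.05]}
    - {"slide":[0,0,0],"turn":[0,0,-0.1]}
    - {"slide":[0,0,0],"turn":[0,0,-0.15]}
    - {"slide":[0,0,0],"turn":[0,0,-0.15]}
    - {"slide":[0,0,0],"turn":[0,0,-0.15]}

```text
time: 6.65
position: [511.1, -119.0, 195.7]
ee_rot: [0.709, 0.004, -0.705, 0.005]
ft_force: [10.4, -2.4, -0.2]
gripper_width: 0.45
```

```bash
python3 st.py
```

```text
6.65 [ 511.1 -119.   195.7] j [-0.73  0.43  1.13  1.83 -0.43  1.14 -1.01] yaw -1.559 F [10.4 -2.4 -0.2] M [-0.44 -2.34  0.29] 0.44966095190655825
```

Emit:
send_rows:
  rows:
    - {"slide":[0,0,0],"turn":[0,0,0]}
    - {"slide":[0,0,0],"turn":[0,0,0]}
    - {"slide":[0,0,0],"turn":[0,0,0]}
    - {"slide":[0,0,0],"turn":[0,0,0]}
    - {"slide":[0,0,0],"turn":[0,0,0]}
  hand: 80

```text
time: 7.15
position: [508.1, -118.8, 194.0]
ee_rot: [-0.707, -0.003, 0.707, -0.003]
ft_force: [-0.2, 0.3, 0.5]
gripper_width: 0.801
```

Emit:
send_rows:
  rows:
    - {"slide":[0,0,0],"turn":[0,0,0]}
    - {"slide":[0,0,0],"turn":[0,0,0]}
    - {"slide":[0,0,0],"turn":[0,0,0]}
    - {"slide":[0,0,0],"turn":[0,0,0]}
    - {"slide":[0,0,0],"turn":[0,0,0]}
  hand: 0

```text
time: 7.65
position: [508.4, -119.1, 194.5]
ee_rot: [0.707, 0.003, -0.707, 0.003]
ft_force: [-1.7, -1.1, 6.1]
gripper_width: 0.453
```

Emit:
send_rows:
  rows:
    - {"slide":[0,0,0],"turn":[0,0,0]}
    - {"slide":[0,0,0],"turn":[0,0,0]}
    - {"slide":[0,0,0],"turn":[0,0,-0.03]}
    - {"slide":[0,0,0],"turn":[0,0,-0.06]}
    - {"slide":[0,0,0],"turn":[0,0,-0.1]}

```text
time: 8.15
position: [509.0, -119.0, 194.5]
ee_rot: [0.707, -0.033, -0.706, -0.032]
ft_force: [0.3, -3.1, 1.6]
gripper_width: 0.451
```

```bash
python3 st.py
```

```text
8.15 [ 509.  -119.   194.5] j [-0.74  0.45  1.16  1.84 -0.45  1.15 -1.09] yaw -1.662 F [ 0.3 -3.1  1.6] M [-0.6  -0.28  1.91] 0.4513533352728567
```

Moment rose to 1.9 N m, against about 0.1 while turning, so the pad is at its stop. I release, lift and go to the lug.

Emit:
send_rows:
  rows:
    - {"slide":[0,0,0],"turn":[0,0,0]}
    - {"slide":[0,0,0],"turn":[0,0,0]}
    - {"slide":[0,0,0],"turn":[0,0,0]}
    - {"slide":[0,0,3],"turn":[0,0,0]}
    - {"slide":[0,0,6],"turn":[0,0,0]}
  hand: 80

```text
time: 8.65
position: [507.6, -118.7, 254.2]
ee_rot: [-0.706, 0.033, 0.707, 0.033]
ft_force: [0.7, -0.4, 0.1]
gripper_width: 0.802
```

Emit:
send_rows:
  rows:
    - {"slide":[0.7,2.5,0.5],"turn":[0,0,0.14]}
    - {"slide":[1.4,5,0.5],"turn":[0,0,0.28]}
    - {"slide":[2.1,7.5,0.5],"turn":[0,0,0.42]}
    - {"slide":[2.8,10,0.5],"turn":[0,0,0.56]}
    - {"slide":[3.5,12.5,0.5],"turn":[0,0,0.7]}

```text
time: 9.15
position: [543.4, 7.3, 259.2]
ee_rot: [0.674, 0.214, -0.674, 0.214]
ft_force: [0.3, -0.5, 0.0]
gripper_width: 0.798
```

Emit:
send_rows:
  rows:
    - {"slide":[0.7,2.4,-1],"turn":[0,0,0.14]}
    - {"slide":[1.4,4.8,-2],"turn":[0,0,0.28]}
    - {"slide":[2.1,7.2,-3],"turn":[0,0,0.42]}
    - {"slide":[2.8,9.6,-4.5],"turn":[0,0,0.56]}
    - {"slide":[3.6,12.1,-6],"turn":[0,0,0.69]}

```text
time: 9.65
position: [579.5, 128.1, 198.6]
ee_rot: [0.562, 0.429, -0.562, 0.429]
ft_force: [0.6, 0.2, 0.0]
gripper_width: 0.799
```

```bash
python3 st.py
python3 - <<'E'
from h import *
P=r.camera_params("wrist");f=r.grab_frame("wrist")
O=np.array([555.1,42.1,0]);ex=np.array([.27243,.96218,0]);ey=np.array([-ex[1],ex[0],0])
for l in[(99,0,53.5),(99,15,53.5),(99,-15,85.5),(99,15,85.5),(151.3,-30,43),(151.3,30,43)]:print(l,proj("wrist",O+l[0]*ex+l[1]*ey+[0,0,l[2]],P).round(1))
cv2.imwrite("pics/w2.png",cv2.resize(f[:,:,::-1],None,fx=1.42,fy=1.42,interpolation=cv2.INTER_CUBIC))
import json;json.dump({k:np.array(v).tolist() for k,v in P.items()},open("w2.json","w"))
E
```

```text
9.65 [579.5 128.1 198.6] j [-0.85  0.48  0.78  1.63 -0.35  1.18 -0.26] yaw -0.267 F [0.6 0.2 0. ] M [-0.  0. -0.] 0.7993769845003947
(99, 0, 53.5) [276.6 206. ]
(99, 15, 53.5) [255.  205.9]
(99, -15, 85.5) [301.4 222.8]
(99, 15, 85.5) [251.5 222.3]
(151.3, -30, 43) [320.6 129.8]
(151.3, 30, 43) [233.8 129. ]
```

View pics/w2.png

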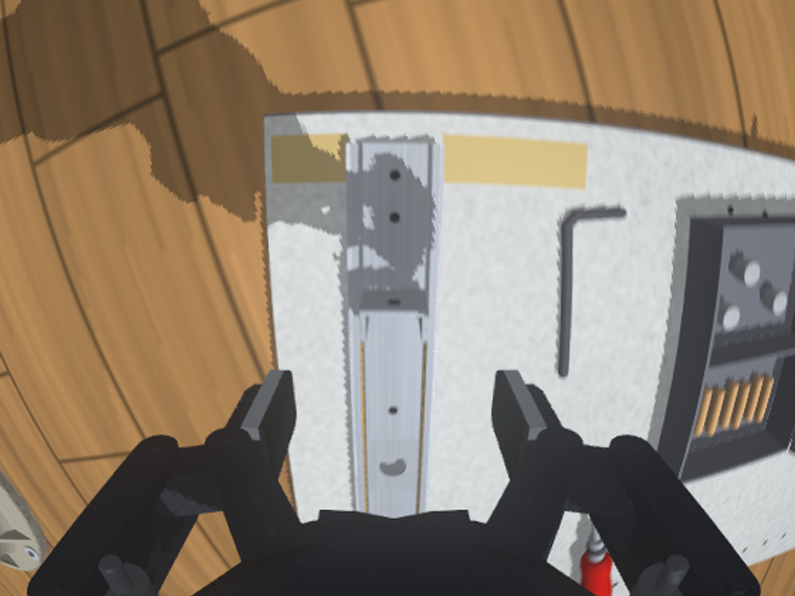

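The wrist view shows the lug face with its foot at about row 291 and its top at about row 310, spanning cols 362-428. The tape's near edge is at about row 183-184.5 next to the runner (346-442). I convert these to runner coordinates.

```bash
cat >> h.py <<'E'
O=np.array([555.1,42.1,0]);ex=np.array([.27243,.96218,0]);ey=np.array([-ex[1],ex[0],0])
def loc(X):return np.round([(X-O)@ex,(X-O)@ey],1)
E
python3 - <<'E'
from h import *
import json;P=json.load(open("w2.json"))
for n,u,v,z in[("foot",362,291,53.5),("foot",428,291,53.5),("top",361,310.5,85.5),("top",429,311,85.5),("tapeL",335,183.5,43),("tapeR",446,184.5,43),("tapeR2",585,188.5,43),("win",393,467,54),("runL",346,250,55.5),("runR",439,250,55.5)]:
    print(n,loc(at("wrist",(u/1.42,v/1.42),z,P)))
print("tcp",loc(r.get_state()["position"]))
E
```

```text
foot [99.7 15. ]
foot [100.  -17.2]
top [101.4  13.3]
top [101.4 -15.4]
tapeL [151.2  28.5]
tapeR [151.1 -25.5]
tapeR2 [152.6 -98.2]
win [-8.8 -1. ]
runL [120.6  22.3]
runR [121.  -21.7]
tcp [94.8  2.1]
```

```bash
python3 st.py; python3 -c "
from h import *
p=np.array(r.get_state()['position']);print(p,loc(p),O,ex)"
```

```text
9.7 [578.9 133.9 195.6] j [-0.85  0.48  0.77  1.63 -0.36  1.18 -0.25] yaw -0.253 F [-0.8  4.8 -2.3] M [0.3  0.11 0.01] 0.796740036293956
[578.87492853 133.85335051 195.59704792] [94.8  2.1] [555.1  42.1   0. ] [0.27243 0.96218 0.     ]
```

Emit:
send_rows:
  rows:
    - {"slide":[0,0,0],"turn":[0,0,0]}
    - {"slide":[0,0,0],"turn":[0,0,0]}
    - {"slide":[0,0,0],"turn":[0,0,0]}
    - {"slide":[0,0,0],"turn":[0,0,0]}
    - {"slide":[0,0,0],"turn":[0,0,0]}

```text
time: 10.2
position: [579.5, 126.6, 199.7]
ee_rot: [0.564, 0.427, -0.563, 0.427]
ft_force: [-0.7, 0.4, 0.4]
gripper_width: 0.801
```

```bash
python3 st.py; python3 -c "
from h import *
p=np.array(r.get_state()['position']);print(p,loc(p))"
```

```text
10.2 [579.5 126.6 199.7] j [-0.85  0.47  0.78  1.63 -0.35  1.18 -0.26] yaw -0.274 F [-0.7  0.4  0.4] M [-0.01  0.05  0.  ] 0.801214408636032
[579.46985319 126.5951776  199.66646279] [87.9 -0.4]
```

Emit:
send_rows:
  rows:
    - {"slide":[0.14,0.27,-1.5],"turn":[0,0,0]}
    - {"slide":[0.14,0.27,-3.2],"turn":[0,0,0]}
    - {"slide":[0.14,0.27,-5],"turn":[0,0,0]}
    - {"slide":[0.14,0.27,-6.2],"turn":[0,0,0]}
    - {"slide":[0.14,0.27,-6.8],"turn":[0,0,0]}
  hand: 65

```text
time: 10.7
position: [580.0, 129.9, 129.3]
ee_rot: [-0.563, -0.428, 0.564, -0.427]
ft_force: [-0.2, -0.1, -0.1]
gripper_width: 0.651
```

Emit:
send_rows:
  rows:
    - {"slide":[0,0,0],"turn":[0,0,0]}
    - {"slide":[0,0,0],"turn":[0,0,0]}
    - {"slide":[0,0,0],"turn":[0,0,0]}
    - {"slide":[0,0,0],"turn":[0,0,0]}
    - {"slide":[0,0,0],"turn":[0,0,0]}

```text
time: 11.2
position: [581.0, 130.0, 131.7]
ee_rot: [0.564, 0.427, -0.563, 0.427]
ft_force: [0.1, 0.6, -0.6]
gripper_width: 0.647
```

```bash
python3 st.py
python3 - <<'E'
from h import *
import json
P=r.camera_params("wrist");print(loc(np.array(r.get_state()["position"])))
f=r.grab_frame("wrist")
json.dump({k:np.array(v).tolist() for k,v in P.items()},open("w3.json","w"))
cv2.imwrite("pics/w3.png",cv2.resize(f[60:330,130:430,::-1],None,fx=2.2,fy=2.2,interpolation=cv2.INTER_CUBIC))
E
```

```text
11.2 [581.  130.  131.7] j [-0.82  0.55  0.73  1.69 -0.42  1.06 -0.22] yaw -0.273 F [ 0.1  0.6 -0.6] M [0.07 0.02 0.02] 0.6467001350091678
[91.6 -1. ]
```

View pics/w3.png

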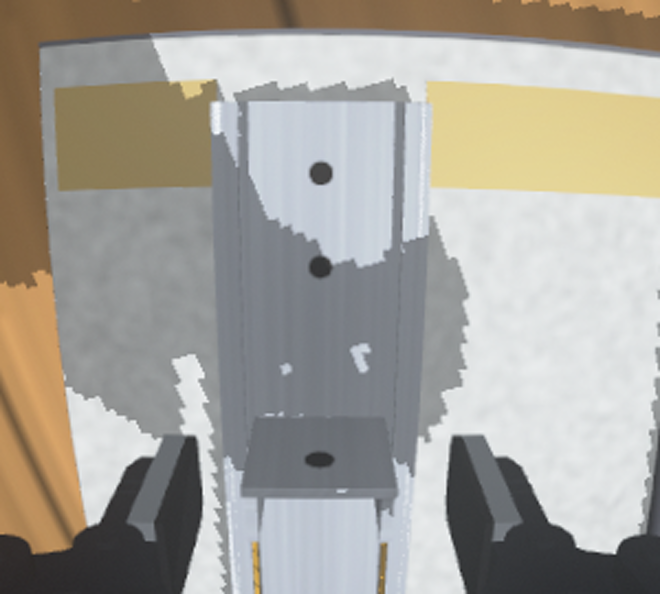

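The crop shows the lug face with its foot edge at row 417 (cols 254-386) and top edge at row 488. The tape's near edge is at row about 187 on both sides of the runner. The jaws straddle the lug.

Run:
```python
from h import *
import json;P=json.load(open("w3.json"))
for n,u,v,z in[("foot",254,417,53.5),("foot",386,417,53.5),("top",243,488,85.5),("top",397,488,85.5),("tapeL",200,187.5,43),("tapeR",440,188,43)]:
    print(n,loc(at("wrist",(130+u/2.2,60+v/2.2),z,P)))
```

```text
foot [100.1  14.5]
foot [100.1 -15.8]
top [100.5  13.7]
top [100.6 -15.3]
tapeL [151.1  26.3]
tapeR [151.1 -27.3]
```

Emit:
send_rows:
  rows:
    - {"slide":[0,0,0],"turn":[0,0,0]}
    - {"slide":[0,0,0],"turn":[0,0,0]}
    - {"slide":[0,0,0],"turn":[0,0,0]}
    - {"slide":[0,0,0],"turn":[0,0,0]}
    - {"slide":[0,0,0],"turn":[0,0,0]}
  hand: 0

```text
time: 11.75
position: [580.3, 130.1, 131.6]
ee_rot: [-0.563, -0.428, 0.564, -0.427]
ft_force: [-5.3, 0.3, 7.4]
gripper_width: 0.334
```

Emit:
send_rows:
  rows:
    - {"slide":[0,0,0],"turn":[0,0,0]}
    - {"slide":[0,0,0],"turn":[0,0,0]}
    - {"slide":[0,0,0],"turn":[0,0,0]}
    - {"slide":[0,0,0],"turn":[0,0,0]}
    - {"slide":[0,0,0],"turn":[0,0,0]}

```text
time: 12.25
position: [580.2, 130.1, 131.6]
ee_rot: [-0.563, -0.428, 0.564, -0.427]
ft_force: [-5.0, -0.3, 7.0]
gripper_width: 0.336
```

```bash
python3 st.py; python3 -c "
from h import *
p=np.array(r.get_state()['position']);print(p,loc(p))"
```

```text
12.25 [580.2 130.1 131.6] j [-0.82  0.55  0.73  1.69 -0.42  1.06 -0.22] yaw -0.273 F [-5.  -0.3  7. ] M [0.09 1.06 0.  ] 0.33610828656707253
[580.24882635 130.10846359 131.59206959] [91.5 -0.2]
```

Emit:
send_rows:
  rows:
    - {"slide":[0.16,0.58,0],"turn":[0,0,0]}
    - {"slide":[0.33,1.15,0],"turn":[0,0,0]}
    - {"slide":[0.49,1.73,0],"turn":[0,0,0]}
    - {"slide":[0.65,2.31,0],"turn":[0,0,0]}
    - {"slide":[0.82,2.89,0],"turn":[0,0,0]}

```text
time: 12.75
position: [588.0, 157.0, 131.6]
ee_rot: [-0.563, -0.427, 0.565, -0.427]
ft_force: [-9.0, -7.0, 10.3]
gripper_width: 0.338
```

Emit:
send_rows:
  rows:
    - {"slide":[0.16,0.58,0],"turn":[0,0,0]}
    - {"slide":[0.33,1.15,0],"turn":[0,0,0]}
    - {"slide":[0.46,1.64,0],"turn":[0,0,0]}
    - {"slide":[0.56,2.0,0],"turn":[0,0,0]}
    - {"slide":[0.57,2.02,0],"turn":[0,0,0]}

```text
time: 13.25
position: [593.8, 177.3, 131.6]
ee_rot: [-0.562, -0.427, 0.565, -0.427]
ft_force: [-9.8, -6.2, 10.7]
gripper_width: 0.335
```

Emit:
send_rows:
  rows:
    - {"slide":[0,0,0],"turn":[0,0,0]}
    - {"slide":[0,0,0],"turn":[0,0,0]}
    - {"slide":[0,0,0],"turn":[0,0,0]}
    - {"slide":[0,0,0],"turn":[0,0,0]}
    - {"slide":[0,0,0],"turn":[0,0,0]}

```text
time: 13.75
position: [593.7, 176.9, 131.6]
ee_rot: [-0.563, -0.427, 0.565, -0.427]
ft_force: [-8.2, -5.9, 9.6]
gripper_width: 0.335
```

```bash
python3 st.py
python3 - <<'E'
from h import *
import json
P=r.camera_params("wrist");print(loc(np.array(r.get_state()["position"])))
f=r.grab_frame("wrist")
json.dump({k:np.array(v).tolist() for k,v in P.items()},open("w4.json","w"))
cv2.imwrite("pics/w4.png",cv2.resize(f[140:330,150:410,::-1],None,fx=3,fy=3,interpolation=cv2.INTER_CUBIC))
cv2.imwrite("pics/top4.png",r.grab_frame("top")[:,:,::-1])
E
```

```text
13.75 [593.7 176.9 131.6] j [-0.85  0.6   0.72  1.62 -0.43  1.09 -0.29] yaw -0.275 F [-8.2 -5.9  9.6] M [-1.21  1.79  0.1 ] 0.3354558900448973
[140.2  -0.4]
```

View pics/w4.png

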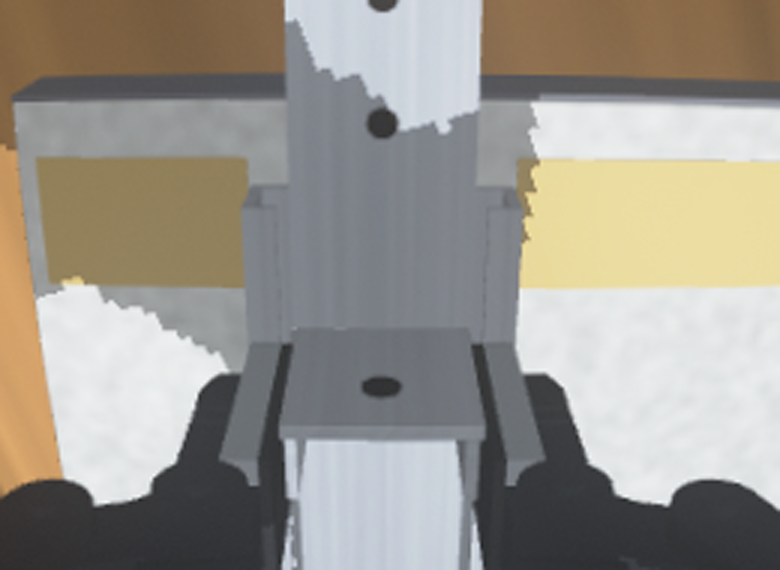

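The crop shows the lug face with its foot at row 328 (cols 292-472) and its top front edge at row about 427. The tape's near edge is at row about 287 and the fingers hold both cheeks.

Run:
```python
from h import *
import json;P=json.load(open("w4.json"))
for n,u,v,z in[("foot",292,328,53.5),("foot",472,328,53.5),("top",281,426,85.5),("top",484,426,85.5),("tapeL",240,287,43),("tapeR",530,288,43)]:
    print(n,loc(at("wrist",(150+u/3,140+v/3),z,P)))
```

```text
foot [148.6  14.3]
foot [148.7 -15.9]
top [149.   13.1]
top [149.1 -14.9]
tapeL [151.5  24.4]
tapeR [151.4 -27.1]
```

Emit:
send_rows:
  rows:
    - {"slide":[0.03,0.1,0],"turn":[0,0,0]}
    - {"slide":[0.07,0.26,0],"turn":[0,0,0]}
    - {"slide":[0.07,0.26,0],"turn":[0,0,0]}
    - {"slide":[0.07,0.26,0],"turn":[0,0,0]}
    - {"slide":[0.07,0.26,0],"turn":[0,0,0]}

```text
time: 14.35
position: [594.4, 179.3, 131.6]
ee_rot: [-0.563, -0.427, 0.565, -0.427]
ft_force: [-9.3, -6.9, 10.6]
gripper_width: 0.339
```

Emit:
send_rows:
  rows:
    - {"slide":[0,0,0],"turn":[0,0,0]}
    - {"slide":[0,0,0],"turn":[0,0,0]}
    - {"slide":[0,0,0],"turn":[0,0,0]}
    - {"slide":[0,0,0],"turn":[0,0,0]}
    - {"slide":[0,0,0],"turn":[0,0,0]}

```text
time: 14.85
position: [594.4, 179.3, 131.6]
ee_rot: [-0.562, -0.427, 0.565, -0.427]
ft_force: [-9.1, -5.9, 10.2]
gripper_width: 0.34
```

```bash
python3 st.py
python3 - <<'E'
from h import *
import json
P=r.camera_params("wrist");print(loc(np.array(r.get_state()["position"])))
f=r.grab_frame("wrist")
json.dump({k:np.array(v).tolist() for k,v in P.items()},open("w5.json","w"))
t=r.grab_frame("top")
a=cv2.resize(f[180:300,200:350,::-1],None,fx=4,fy=4,interpolation=cv2.INTER_CUBIC)[:,:400*2]
cv2.imwrite("pics/w5.png",a)
cv2.imwrite("pics/top5.png",cv2.resize(t[20:340,165:445,::-1],None,fx=1.8,fy=1.8))
E
```

```text
14.85 [594.4 179.3 131.6] j [-0.86  0.6   0.72  1.61 -0.43  1.09 -0.3 ] yaw -0.275 F [-9.1 -5.9 10.2] M [-1.3   1.82  0.13] 0.3404300415341828
[142.8  -0.4]
```

View pics/w5.png

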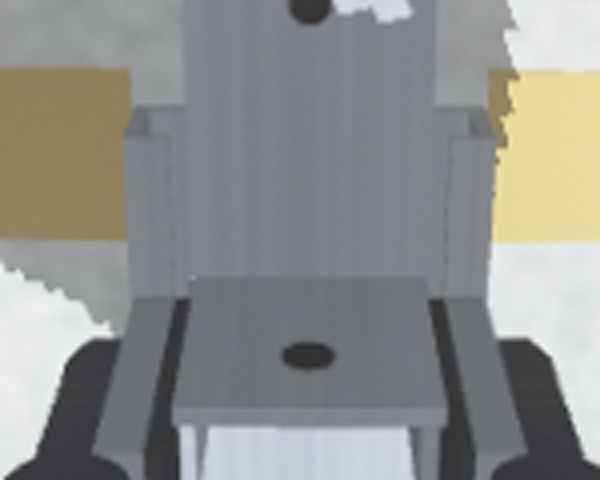

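View pics/top5.png

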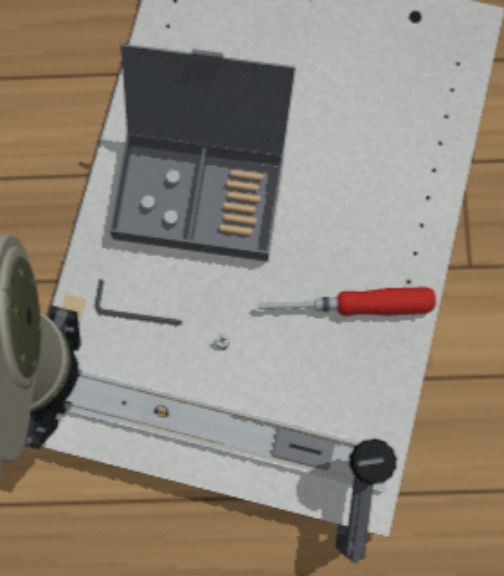

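The wrist crop shows the foot at row 277, the top edge at row 408 and the tape's near edge at row 241. The top view shows the screw head inside the round window at (161,411), the knob turned, and the other items in place.

Run:
```python
from h import *
import json;P=json.load(open("w5.json"))
for n,u,v,z in[("foot",192,277,53.5),("foot",428,277,53.5),("top",310,408,85.5),("tapeL",125,240.5,43),("tapeR",497,242,43)]:
    print(n,loc(at("wrist",(200+u/4,180+v/4),z,P)))
a=cv2.imread("pics/top0.png").astype(int)
```

```text
foot [151.2  13.9]
foot [151.2 -15.8]
top [151.7  -1. ]
tapeL [151.4  23.8]
tapeR [151.2 -25.9]
```

Lug and tape agree to about 0.3 mm, so I hand in.

```bash
python3 -c "
from bench import r
print(r.finish_job())"; python3 st.py
```

```text
the job is handed in; nothing more can be done
None
the job is handed in; nothing more can be done
```

I wound the clamp knob clockwise about 2.7 rad to its stop. I then pinched the lug, drew the rail out about 51 mm, and handed the job in at about 15 s with the lug still held.

- **Clamp:** the turning moment rose from about 0.1 N m to 1.0 N m. The fingers slipped on the knob there, so I re-gripped, and it reached 1.9 N m. I judged the stop from this moment alone; I had no direct reading of the knob's angle.
- **Lug and tape:** in the last wrist picture the lug's front face was at 151.2 to 151.7 mm and the tape's near edge at 151.2 to 151.4 mm, so they agree within about 0.5 mm. The first pull had stopped 2.7 mm short because the spring pulls back on the arm, and I corrected it.
- **Window:** the last top view shows the screw head in the rail's round window.
- **Grip:** the fingers were closed on the lug at about 29 mm, and the arm pose was steady.
- **Other items:** the tray, hex key, cam lock and screwdriver looked undisturbed by eye in the last top view; I did not measure their positions.

No final check failed.

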